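# Load a circuit board into the card rack and lock it

### The job

Take the finished circuit board with the blue handle out of its work stand and lower it, without letting it drop, fully home into the one empty slot of the teal card rack (marked yellow). Then slide the rack's lock bar fully shut by its red knob, so that its tabs hold the boards down. Leave the two boards already in the rack and the other things on the bench where they are.

Things in the scene. Friction and masses are not known exactly. Their poses are not given: they have to be found in the camera images.
- board: Board with a BLUE handle, on edge in the black stand; to be moved, either way round. Green slab 150 mm long (x), 6 thick (y), 70 tall; on top a handle bar 90 long, 14 thick, from 69 to 105 mm above the bottom edge, centred; beyond it 30 mm plain shoulders at each end. Parts up to 10 mm high on the -y face near the middle. About 0.25 kg. Origin: centre of the bottom edge; z up.
- bay_marker: Fixed yellow marker of the rack's one empty slot: a clip 30 mm wide on the rack's near end wall and a patch on its base at the far end, in line with the slot. Origin: centre of the slot's floor, exactly where the board's origin is when home; x along the slot, z up.
- rack: Teal card rack, fixed, base 215 x 270 x 12 mm. Origin: underside, under the middle slot; x along the slots, away from the robot. Slots at y = -75, 0, 75 mm, floor 12 mm up. A slot is two pairs of black guides (|x| 50 to 75), 8.5 mm apart, 45 tall above the floor, then lips flaring 7 mm a side in 12 mm; end walls 155 mm apart. Below 70 mm high, but for the lock bar.
- lock (a joint): Aluminium lock bar across the rack's far (+x) end, 86 to 94 mm above the rack's origin, with three tabs 24 mm wide reaching in to x = 56. 0 = open (tabs 36 mm to +y of their slots); it slides to the rack's -y up to 0.036 m = locked (tabs 4 mm above the boards' far shoulders). Takes 2 N, stays where left; a board not home blocks it.
- lock_knob (a point): Red square knob of the lock bar, 16 x 16 mm, sides parallel to the rack's x and y, upright on the bar's +y end, from 94 to 136 mm above the rack's origin. This point: on its axis, 18 mm below its top.
- stand: Black work stand, fixed, base 200 x 90 x 12 mm, one loose slot along its x, 9 mm wide, guides 22 mm tall above its floor plus 7 mm of flared lips. Origin: underside centre; slot floor 12 mm above it.
- board_a: A board already in the rack, same shape as the blue-handled one but with a plain aluminium handle; leave it in its slot. Origin: centre of its bottom edge.
- board_b: The other board already in the rack, same as board_a; leave it in its slot. Origin: centre of its bottom edge.
- spool: Bystander: steel reel 60 mm across, 50 mm tall, upright. Origin: underside centre.
- bin: Bystander: open blue parts bin 90 x 110 x 45 mm. Origin: underside centre.
- meter: Bystander: yellow hand meter lying flat, 85 x 170 x 36 mm. Origin: underside centre.

How it is judged (in metres and radians):
On the way:
1. the blue-handled board is fully home in the empty slot, with the lock bar still open (below 20 mm) (horizontal distance between board and bay_marker below 0.006 m and z of board in the frame of bay_marker between -0.004 and 0.004 m and angle between the x axis of board and the x axis of bay_marker, either way round below 0.06 rad and angle between board's own z axis and vertical below 0.09 rad and value of joint lock below 0.02 m), for 0.2 s.
At the end, for the whole second after the job is handed in: The blue-handled board stands upright in the marked slot: its origin within 6 mm sideways and 4 mm in height of the slot's floor centre, in line with the slot within 0.06 rad, tilted less than 0.09 rad, at rest (under 0.02 m/s); and the lock bar is shut, its joint above 31 mm (horizontal distance between board and bay_marker below 0.006 m and z of board in the frame of bay_marker between -0.004 and 0.004 m and angle between the x axis of board and the x axis of bay_marker, either way round below 0.06 rad and angle between board's own z axis and vertical below 0.09 rad and value of joint lock above 0.031 m and linear speed of board below 0.02 m/s); the robot touches nothing.
It fails at once if a board already in the rack is moved by more than 20 mm (distance of any of board_a, board_b from where it was at the start of the episode above 0.02 m).
It fails at once if the reel, the parts bin or the meter is moved by more than 40 mm (distance of any of spool, bin, meter from where it was at the start of the episode above 0.04 m).
It fails at once if the board drops into the slot (faster than 0.35 m/s while 2 to 50 mm above its floor) (horizontal distance between board and bay_marker below 0.03 m and z of board in the frame of bay_marker between 0.002 and 0.05 m and linear speed of board above 0.35 m/s).
It also fails if it takes over 59 s, if anything falls off the work surface, if the arm or the gripper's body presses on something with over 40 N, if the wrist force passes 120 N, or if a joint passes its speed limit or range.

### The arm

A 6-joint arm with a two-finger parallel gripper is mounted at the origin on the work surface. World frame = base frame: x ahead of the robot, y to its left, z up, the work surface at z = 0. Lengths are in mm, angles in rad, forces in N, time in s.
With the tool pointing down it reaches from about 300 to 850 mm from the base axis. Payload 4.2 kg.
Tool frame: the origin (TCP) lies on the mounting face of the last link; the fingertips stand 191 mm ahead of it and the grasp point (between the pads) lies 172 mm ahead of it (bot.hold_point_z is the distance from the TCP to the grasp point, in mm); z points along the fingers, y is the line along which they close (so a half turn about z gives the same grasp; the last joint's range is limited). The gripper opens to 91 mm and grips with 3 to 60 N. Pads are 32 mm wide; open, the fingers measure 118 mm over their backs; the gripper's body (76 mm by 178 mm) begins 60 mm behind the grasp point.
Start: joints at [-1.306, 0.32, 1.565, -0, 1.257, -0.02], TCP at [161.553, -551.836, 404.776] pointing down, gripper open.
Joint ranges: [-3.11, 3.11], [-0.84, 2.01], [0.21, 2.61], [-1.34, 4.49], [0.05, 2.63], [-2.56, 2.56]. Speed limits (rad/s): [2.57, 2.57, 3.14, 3.14, 3.14, 3.14].

### API

Orientations are given as a 3x3 rotation matrix whose columns are the frame's x, y, z axes.
In Python, from cell import status, cams, job_done, finder, bot gives the robot as it stands.
- The arm moves only by the tool play_rows, never from a script. Its argument "series" is one flat list of numbers, 7 for each row, row after row: the turn, a rotation vector about the world's x, y, z in rad, then the shift along the world's x, y, z in cm, then the closure, from -1 (fully open) to 1 (shut). A call has 1 to 10 rows; each row shifts and turns the commanded pose from where the row before left it; what a row does not reach is not made up. A row lasts 1/8 s, in which the tool goes at most 62.5 mm and 10.7 degrees, less where a joint would pass 70% of its speed; a pose out of reach is approached as far as the arm can. A call with a gripper value outside its range is refused whole. The fingers move at their own pace and stop on an object; "newtons" is the grip in N (left out, the last holds). Time passes only in rows, so rows that do not move let the fingers close. It gives the time, the measured TCP pose, the force, the opening and the grip force at its end, in the units of the state.
- status.get_state(): the state, without advancing time (a new reading comes with each control period).
- cams.snapshot(name): name is "scene" or "side" or "wrist"; returns a dict with "image" (420x560x3 uint8, blue, green, red), "intrinsics" (3x3 intrinsics, pixels), "R" (3x3) and "t" (3): a world point X has camera coordinates R X + t; the wrist camera has in their place "hand_eye" (4x4, takes a point from camera to tool coordinates, whose origin is the TCP and whose axes are the flange's). Camera axes: x right, y down, z forward; pixel columns grow to the right and rows downward; lengths in mm; the calibration is good to about 2 mm. A picture is of the moment at which its call begins: read the wrist's pose just before it. There is no depth.
- job_done(): hands the job in; it is judged then, once.
Trained networks look in a picture, given as the dict that the camera call returned (one of the last four; its "shot" number tells which), for a name from the list of things; names that differ only in an ending like _2 or _b are one class to them, and where a whole thing is asked for, a point or a joint stands for the part that bears it (a point fixed in the world has none). Each returns a list of dicts, best first, with "p" (0 to 1); they miss things now and then, are a little off and sometimes report something else, mostly with a low value. They report only what shows in the picture. A call takes as long as a camera call.
- finder.masks_of(picture, label): "mask" (420x560 bool, what is visible of it) and "box" ([left, top, right, bottom] in pixels, round what is visible of it).
- finder.mark_of(picture, label): "uv" ([column, row] in pixels: a listed point, or the origin of a listed thing).
The state is a dict: "time": time; "qpos": joint angles; "dq": joint speeds; "joint_efforts": joint torques, N m; "tcp_pos": TCP position; "tcp_rot": TCP orientation; "force": force on the tool from outside, world axes, zero at the start; "moment": the same for the moment, N m; "opening": finger opening in mm; "grip_force": force on a finger pad.
Only numpy, scipy, OpenCV 4.12 (cv2) and the standard library are available. Lean on these libraries where they do the work, as an engineer would, in place of code of your own. Each camera call takes 0.05 s, during which the arm holds its last target. There are 200 camera calls.

## Working session

There is one attempt and no reset: what is moved stays moved. The work goes in short steps, Python scripts to look and compute and a tool call to move; the robot and the scene stay as the last step left them, time stands still between calls to the robot, and variables do not carry over. Pictures are saved under pics/ and viewed, at most 10 in all, crops included, and the job is handed in when it is done.

Besides the shell and the picture viewer there is one more tool, called after "Call:" in YAML: its name, and indented under it one key for each argument. play_rows: Moves the arm, as the interface text tells. Its arguments: {"type":"object","properties":{"series":{"type":"array","items":{"type":"number"}},"newtons":{"type":"number"}},"required":["series"]}

```bash
mkdir -p pics; cat > h.py <<'E'
import numpy as np, cv2
from cell import status, cams, job_done, finder, bot
def ray(pic,uv,st=None):
    K=np.array(pic["intrinsics"]);d=np.linalg.inv(K)@np.array([uv[0],uv[1],1.])
    if "R" in pic:
        R=np.array(pic["R"]);return -R.T@np.array(pic["t"]),R.T@d
    H=np.array(pic["hand_eye"]);Rt=np.array(st["tcp_rot"]);p=np.array(st["tcp_pos"])
    return Rt@H[:3,3]+p, Rt@H[:3,:3]@d
def atz(pic,uv,z,st=None):
    o,d=ray(pic,uv,st);return o+d*(z-o[2])/d[2]
def tri(rs):
    A=np.zeros((3,3));b=np.zeros(3)
    for o,d in rs:
        d=d/np.linalg.norm(d);P=np.eye(3)-np.outer(d,d);A+=P;b+=P@o
    x=np.linalg.solve(A,b)
    return x,[float(np.linalg.norm(np.cross(x-o,d/np.linalg.norm(d)))) for o,d in rs]
E
python3 - <<'E'
from h import *
np.set_printoptions(precision=1,suppress=True)
st=status.get_state();P={}
for c in("scene","side","wrist"):
    P[c]=cams.snapshot(c);cv2.imwrite(f"pics/{c}0.png",P[c]["image"])
for l in["board","bay_marker","rack","lock_knob","stand","board_a","spool","bin","meter"]:
    for c in P:
        print(l,c,[(round(r["p"],2),np.array(r["uv"])) for r in finder.mark_of(P[c],l)][:3])
print(st["tcp_rot"],st["time"],P["wrist"]["hand_eye"])
E
```

```text
board scene [(0.97, array([237.7, 202.3])), (0.62, array([353.7, 285.8]))]
board side [(0.77, array([263.7, 171.6])), (0.73, array([299.3, 278.6])), (0.71, array([296.8, 257.6]))]
board wrist []
bay_marker scene []
bay_marker side []
bay_marker wrist []
rack scene [(0.85, array([255.8, 219.9]))]
rack side [(0.6, array([296.4, 259.3])), (0.54, array([325.1, 180.9]))]
rack wrist []
lock_knob scene [(0.56, array([258.6, 228. ]))]
lock_knob side [(0.59, array([319.3, 197.8]))]
lock_knob wrist []
stand scene [(0.56, array([354.2, 287.1]))]
stand side [(0.84, array([259.7, 175.6]))]
stand wrist []
board_a scene [(0.97, array([237.7, 202.3])), (0.62, array([353.7, 285.8]))]
board_a side [(0.77, array([263.7, 171.6])), (0.73, array([299.3, 278.6])), (0.71, array([296.8, 257.6]))]
board_a wrist []
spool scene [(0.7, array([280.1, 316.7]))]
spool side [(0.66, array([328.8, 180.2]))]
spool wrist []
bin scene [(0.97, array([439.7, 330.5]))]
bin side [(0.97, array([239.5, 132.9]))]
bin wrist []
meter scene [(0.7, array([210.9, 149.3]))]
meter side [(0.95, array([282.3, 383.5]))]
meter wrist []
[[ 1.   0.3 -0. ]
 [ 0.3 -1.   0. ]
 [-0.  -0.  -1. ]] 0.0 [[ 0.  -1.  -0.3 70. ]
 [ 1.   0.   0.  -1.6]
 [-0.  -0.3  1.  18.9]
 [ 0.   0.   0.   1. ]]
```

```bash
python3 - <<'E'
import cv2,numpy as np
a=cv2.imread("pics/scene0.png");b=cv2.imread("pics/side0.png")
a=cv2.resize(a[110:350,150:470],None,fx=2.5,fy=2.5,interpolation=cv2.INTER_CUBIC);b=cv2.resize(b[110:410,180:500],None,fx=2,fy=2,interpolation=cv2.INTER_CUBIC)
cv2.imwrite("pics/a.png",a);cv2.imwrite("pics/b.png",b)
E
```

```text
(no output)
```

View pics/a.png

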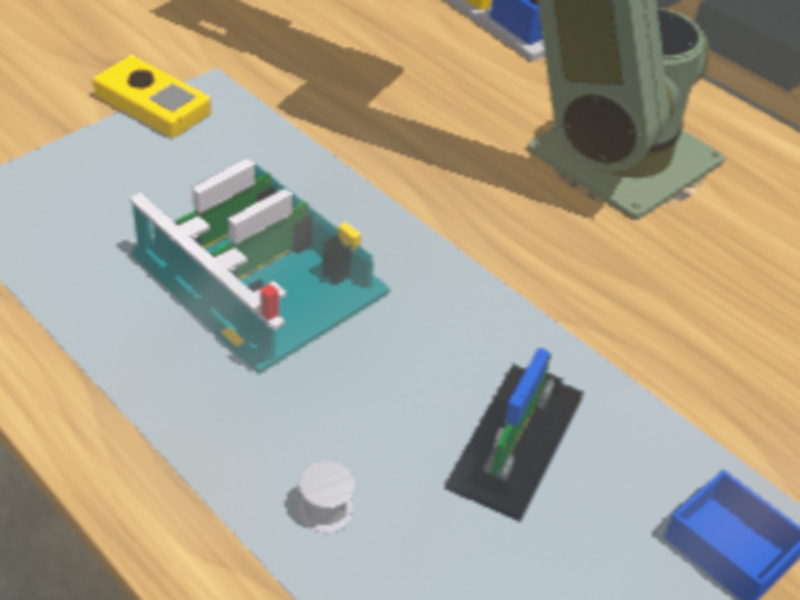

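View pics/b.png

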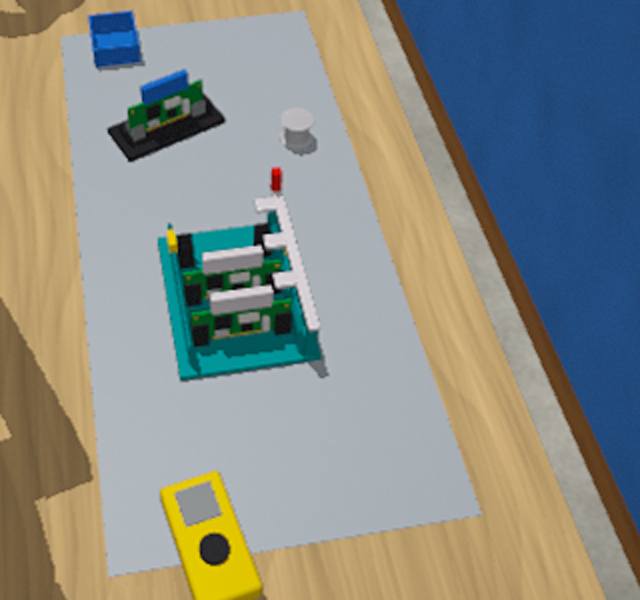

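The scene shows the stand with the blue handle at about (361,264). The rack's empty slot is the one at the knob end, with the yellow clip at (290,204) and the knob at (258,228). In the side view, the blue handle is at (262,154) and the knob at (318,199).

```bash
cat > m.py <<'E'
from h import *
np.set_printoptions(precision=1,suppress=True)
P={c:cams.snapshot(c) for c in("scene","side")}
S,D=P["scene"],P["side"]
def s(x,y):return(150+x/2.5,110+y/2.5)
def d(x,y):return(180+x/2,110+y/2)
for n,a,b in[("handle",s(527,385),d(164,87)),("clip",s(349,235),d(172,240)),("knobtop",s(270,289),d(277,171)),
 ("barEnd-y",s(137,202),d(315,325)),("ha",s(224,185),d(233,258)),("hb",s(261,216),d(242,299)),("meter",s(151,95),d(212,535)),("spooltop",s(327,484),d(297,122))]:
    print(n,*tri([ray(S,a),ray(D,b)]))
print(np.array(S["intrinsics"])[0],-np.array(S["R"]).T@S["t"],-np.array(D["R"]).T@D["t"])
for l in["stand","board","rack","lock_knob"]:
  for n,p in P.items():
    for r in finder.masks_of(p,l)[:3]:
      q=cv2.minAreaRect(np.argwhere(r["mask"])[:,::-1].astype(np.float32))
      print(l,n,round(r["p"],2),r["box"],q)
E
python3 m.py
```

```text
handle [508.6 256.5  97. ] [1.6995013717242184, 1.699501371724202]
clip [479.2 -67.9  69.3] [1.7454013728859739, 1.7454013728858297]
knobtop [655.5  -7.4 132.8] [2.7742435890209496, 2.7742435890209887]
barEnd-y [ 659.8 -271.8   86.3] [2.18981589513403, 2.1898158951340316]
ha [ 571.2 -178.3  134.7] [13.578770800778432, 13.578770800778317]
hb [ 553.6 -179.9   59.3] [19.52185735093451, 19.52185735093441]
meter [ 468.9 -526.1   20.5] [2.3468356560221615, 2.346835656022227]
spooltop [734.9 186.9  41.9] [2.6822365113403936, 2.6822365113402458]
[480.8   0.  277.1] [1240.5  742.9 1097.5] [  401.9 -1048.1  1271. ]
stand scene 0.58 [328.9, 259.4, 381.0, 316.9] ((355.800048828125, 285.4000244140625), (33.09380340576172, 59.03219223022461), 26.56505012512207)
stand side 0.74 [262.4, 224.9, 323.9, 236.4] ((293.5089111328125, 229.98291015625), (59.180870056152344, 11.015604972839355), 0.9877604246139526)
stand side 0.57 [227.2, 159.5, 294.2, 189.5] ((263.7730712890625, 174.33457946777344), (19.996919631958008, 58.3243522644043), 74.74488067626953)
board scene 0.93 [220.4, 174.5, 260.0, 208.0] ((23
[... 716 characters left out ...]
1.7, 177.1] ((261.9033203125, 159.6360626220703), (23.190229415893555, 41.9141960144043), 66.37062072753906)
rack scene 0.62 [202.3, 175.5, 305.5, 260.2] ((249.95664978027344, 211.7205810546875), (99.34483337402344, 64.55172729492188), 43.602821350097656)
rack side 0.6 [260.0, 195.7, 341.1, 301.2] ((298.1138916015625, 245.9617919921875), (98.62557983398438, 73.14961242675781), 80.90972137451172)
lock_knob scene 0.74 [204.9, 185.7, 263.6, 243.2] ((235.64154052734375, 211.0804443359375), (78.03780364990234, 15.007271766662598), 42.137596130371094)
lock_knob side 0.8 [307.7, 192.2, 343.8, 275.9] ((321.82354736328125, 235.2941131591797), (82.46212005615234, 16.00735092163086), 75.96376037597656)
```

Call:
play_rows:
  series: [0,0,-0.0285,4.2,4.4,0.95,-1,0,0,-0.0285,4.2,4.4,0.95,-1,0,0,-0.0285,4.2,4.4,0.95,-1,0,0,-0.0285,4.2,4.4,0.95,-1,0,0,-0.0285,4.2,4.4,0.95,-1,0,0,-0.0285,4.2,4.4,0.95,-1,0,0,-0.0285,4.2,4.4,0.95,-1,0,0,-0.0285,4.2,4.4,0.95,-1,0,0,-0.0285,4.2,4.4,0.95,-1,0,0,-0.0285,4.2,4.4,0.95,-1]
  newtons: 25

```text
time: 3.25
tcp_pos: [582.7, -110.1, 500.2]
tcp_rot: [[1.0, -0.001, 0.0], [-0.001, -1.0, -0.001], [0.0, 0.001, -1.0]]
force: [0.8, -0.1, -0.1]
opening: 90.9
grip_force: 0.0
```

Call:
play_rows:
  series: [0,0,0,0,0,0,-1,0,0,0,0,0,0,-1,0,0,0,0,0,0,-1]

```text
time: 3.62
tcp_pos: [580.7, -112.9, 499.7]
tcp_rot: [[1.0, -0.002, -0.001], [-0.002, -1.0, -0.0], [-0.001, 0.0, -1.0]]
force: [-0.1, -0.3, -0.0]
opening: 91.2
grip_force: 0.0
```

```bash
cat > w.py <<'E'
from h import *
import sys,pickle
np.set_printoptions(precision=3,suppress=True)
st=status.get_state();p=cams.snapshot("wrist");n=sys.argv[1]
pickle.dump((st,p),open(n+".pkl","wb"))
cv2.imwrite(f"pics/{n}.png",cv2.resize(p["image"],None,fx=1.4,fy=1.4))
print(st["time"],st["tcp_pos"],st["tcp_rot"])
for l in["board","lock_knob","rack","stand","bay_marker"]:
    print(l,[(round(r["p"],2),np.array(r["uv"])) for r in finder.mark_of(p,l)])
E
python3 w.py w1
```

```text
3.625 [ 580.705 -112.888  499.696] [[ 1.    -0.002 -0.001]
 [-0.002 -1.    -0.   ]
 [-0.001  0.    -1.   ]]
board [(0.97, array([ 18.2, 227. ])), (0.97, array([295., 189.])), (0.96, array([343.9, 186.6]))]
lock_knob [(0.91, array([170.8, 118.6]))]
rack [(0.68, array([293.4, 187.1])), (0.64, array([548.7, 248.3]))]
stand [(0.61, array([ 24.1, 224.3]))]
bay_marker []
```

View pics/w1.png

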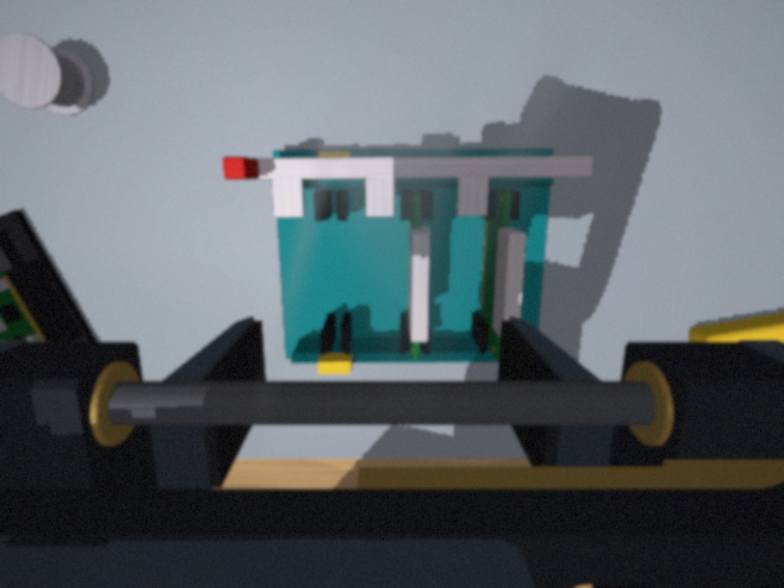

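The wrist picture shows the rack. Pixels are in the 1.4x picture: knob at (235,167), yellow patch at (333,154), clip at (335,364), base corners (275,151), (286,361), (553,151). The empty slot's guides run along column ~335.

```bash
python3 - <<'E'
from h import *
import pickle
np.set_printoptions(precision=1,suppress=True)
st,p=pickle.load(open("w1.pkl","rb"))
for n,u,v,z in[("patch",333,154,13),("clip",335,357,70),("cFL",275,151,12),("cNL",286,361,12),("cFR",553,151,12),("farguides",333,190,69),("nearguides",337,314,69),
 ("barL",273,166,94),("barR",592,166,94),("knob",235,167,136)]:
    print(n,atz(p,(u/1.4,v/1.4),z,st))
im=p["image"].astype(int);B,G,R=im[...,0],im[...,1],im[...,2]
for n,m in[("red",(R>130)&(G<70)&(B<70)),("yel",(R>150)&(G>120)&(B<90))]:
    k,l,s,c=cv2.connectedComponentsWithStats(m.astype(np.uint8))
    print(n,[(s[i],c[i]) for i in range(1,k) if s[i][4]>15])
a=p["image"][95:270,150:310];cv2.imwrite("pics/c1.png",cv2.resize(a,None,fx=3.4,fy=3.4,interpolation=cv2.INTER_CUBIC))
E
```

```text
patch [667.9 -65.8  13. ]
clip [482.8 -68.3  70. ]
cFL [670.8 -10.2  12. ]
cNL [454.7  -9.4  12. ]
cFR [ 670.4 -276.9   12. ]
farguides [636.1 -70.5  69. ]
nearguides [524.7 -71.2  69. ]
barL [655.7 -25.7  94. ]
barR [ 655.4 -280.2   94. ]
knob [654.5  -7.9 136. ]
red [(array([160, 113,  15,  14, 198], dtype=int32), array([167.3, 119.4]))]
yel [(array([505, 232,  55,  12, 408], dtype=int32), array([536.9, 238.8])), (array([228, 258,  23,   8, 180], dtype=int32), array([238.8, 261.5])), (array([ 65, 288,   4,  14,  39], dtype=int32), array([ 66.2, 294.7]))]
```

View pics/c1.png

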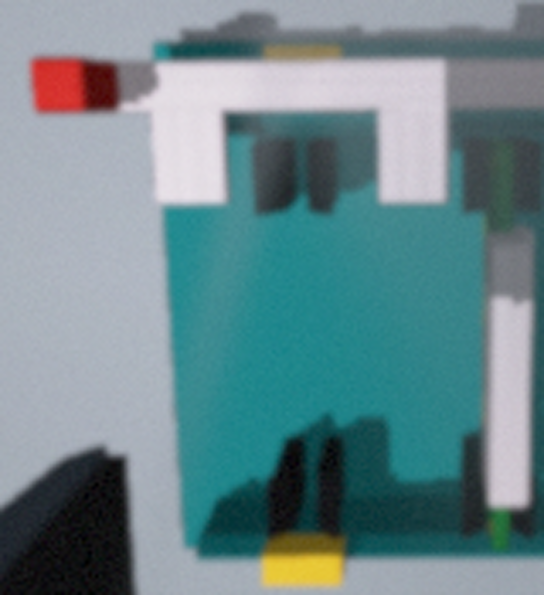

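Rack origin is about (563,-143.5) with yaw near 0, so the slot centre is about (563,-69). Next I'll look at the stand.

Call:
play_rows:
  series: [0,0,0,-0.3,5.3,0,-1,0,0,0,-0.3,5.3,0,-1,0,0,0,-0.3,5.3,0,-1,0,0,0,-0.3,5.3,0,-1,0,0,0,-0.3,5.3,0,-1,0,0,0,-0.3,5.3,0,-1,0,0,0,-0.3,5.3,0,-1,0,0,0,0,0,0,-1,0,0,0,0,0,0,-1]

```text
time: 5.05
tcp_pos: [560.5, 258.8, 499.7]
tcp_rot: [[1.0, -0.0, -0.0], [-0.0, -1.0, -0.001], [-0.0, 0.001, -1.0]]
force: [-0.2, -1.0, -0.2]
opening: 90.9
grip_force: 0.0
```

```bash
python3 w.py w2; cat > bl.py <<'E'
from h import *
import pickle,sys
np.set_printoptions(precision=3,suppress=True)
st,p=pickle.load(open(sys.argv[1]+".pkl","rb"))
im=p["image"].astype(int);B,G,R=im[...,0],im[...,1],im[...,2]
m=((B>120)&(R<90)&(B>1.5*G)).astype(np.uint8)
k,l,s,c=cv2.connectedComponentsWithStats(m)
for i in range(1,k):
    if s[i][4]>60:
        r=cv2.minAreaRect(np.argwhere(l==i)[:,::-1].astype(np.float32));print(s[i],r)
        for q in cv2.boxPoints(r): print(atz(p,q,117,st))
        print(atz(p,r[0],117,st))
E
python3 bl.py w2
```

```text
5.05 [560.543 258.848 499.675] [[ 1.    -0.    -0.   ]
 [-0.    -1.    -0.001]
 [-0.     0.001 -1.   ]]
board [(0.84, array([272.1, 210.5])), (0.78, array([557.3, 171.2]))]
lock_knob [(0.92, array([531.5,  96.8]))]
rack [(0.95, array([548.9, 176.3]))]
stand [(0.68, array([273.3, 212.2]))]
bay_marker []
[255 197  38  72 886] ((273.5592041015625, 232.64199829101562), (74.84616088867188, 12.230769157409668), 67.38013458251953)
[547.175 280.638 117.   ]
[552.541 268.008 117.   ]
[469.652 234.623 117.   ]
[463.673 247.836 117.   ]
[509.399 258.215 117.   ]
[  59  237   80   35 1323] ((98.5, 254.0), (34.0, 79.0), 90.0)
[504.144 504.437 117.   ]
[504.141 413.827 117.   ]
[461.836 418.058 117.   ]
[461.853 511.163 117.   ]
[483.281 461.841 117.   ]
```

View pics/w2.png

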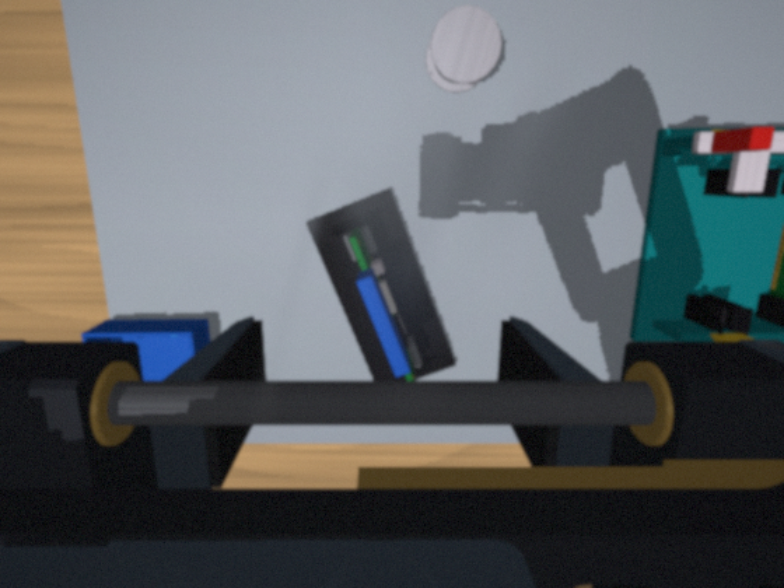

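The stand picture shows the blue handle at about (383,326) in the 1.4x view. Its centre is (508,258) with yaw 0.379. Next I'll turn and descend.

Call:
play_rows:
  series: [0,0,0.095,-1.3,0,-2.5,-1,0,0,0.095,-1.3,0,-2.5,-1,0,0,0.095,-1.3,0,-2.5,-1,0,0,0.094,-1.3,-0.1,-2.5,-1,0,0,0,0,0,-4,-1,0,0,0,0,0,-4,-1,0,0,0,0,0,-3.0,-1,0,0,0,0,0,-1.6,-1,0,0,0,0,0,0,-1,0,0,0,0,0,0,-1]

```text
time: 6.6
tcp_pos: [509.1, 258.3, 275.1]
tcp_rot: [[0.929, 0.37, 0.002], [0.37, -0.929, 0.001], [0.003, -0.0, -1.0]]
force: [0.3, -0.1, -0.2]
opening: 91.3
grip_force: 0.0
```

Call:
play_rows:
  series: [0,0,0,0,0,0,1,0,0,0,0,0,0,1,0,0,0,0,0,0,1,0,0,0,0,0,0,1,0,0,0,0,0,0,1,0,0,0,0,0,0,1,0,0,0,0,0,0,1,0,0,0,0,0,0,1]
  newtons: 30

```text
time: 7.6
tcp_pos: [508.6, 258.1, 273.8]
tcp_rot: [[0.929, 0.37, 0.0], [0.37, -0.929, -0.0], [-0.0, 0.0, -1.0]]
force: [0.4, -1.3, -1.0]
opening: 14.1
grip_force: 9.8
```

Call:
play_rows:
  series: [0,0,0,0,0,1,1,0,0,0,0,0,2,1,0,0,0,0,0,3,1,0,0,0,0,0,4,1,0,0,0,0,0,4,1,0,0,0,0,0,3,1,0,0,0,0,0,0,1,0,0,0,0,0,0,1]

```text
time: 8.6
tcp_pos: [508.1, 258.0, 442.4]
tcp_rot: [[0.929, 0.37, -0.002], [0.37, -0.929, -0.001], [-0.003, 0.0, -1.0]]
force: [-0.1, -0.9, -2.6]
opening: 14.2
grip_force: 30.0
```

Call:
play_rows:
  series: [0,0,-0.054,0.7,-4.1,0,1,0,0,-0.054,0.7,-4.1,0,1,0,0,-0.054,0.7,-4.1,0,1,0,0,-0.054,0.7,-4.1,0,1,0,0,-0.054,0.7,-4.1,0,1,0,0,-0.054,0.7,-4.1,0,1,0,0,-0.055,0.6,-4.1,0,1,0,0,0,0,-2.0,0,1,0,0,0,0,0,0,1,0,0,0,0,0,0,1]

```text
time: 9.85
tcp_pos: [556.4, -47.9, 443.2]
tcp_rot: [[1.0, 0.001, -0.001], [0.001, -1.0, 0.001], [-0.001, -0.001, -1.0]]
force: [-0.3, -0.1, -1.5]
opening: 13.4
grip_force: 30.0
```

```bash
python3 w.py w3; python3 bl.py w3;python3 - <<'E'
from h import *
print(status.get_state()["grip_force"])
for c in("scene","side"):
    p=cams.snapshot(c);cv2.imwrite(f"pics/{c}3.png",p["image"])
a=cv2.imread("pics/w3.png");b=cv2.imread("pics/side3.png");b=b[130:310,220:380]
cv2.imwrite("pics/d3.png",np.hstack([cv2.resize(a,(480,360)),cv2.resize(b,(320,360),interpolation=cv2.INTER_CUBIC)]))
E
```

```text
9.85 [556.394 -47.914 443.223] [[ 1.     0.001 -0.001]
 [ 0.001 -1.     0.001]
 [-0.001 -0.001 -1.   ]]
board [(0.7, array([271.1, 220.3])), (0.62, array([409.5, 175.6])), (0.57, array([350., 176.])), (0.27, array([67.8, 24.6]))]
lock_knob [(0.88, array([225.2,  87.7]))]
rack [(0.66, array([348.4, 178.4]))]
stand [(0.87, array([ 42.1, 220.7]))]
bay_marker []
[ 257  189   31   82 2175] ((272.0, 229.5), (30.0, 81.0), 0.0)
[484.432 -31.242 117.   ]
[566.491 -32.075 117.   ]
[566.53  -60.122 117.   ]
[484.479 -61.139 117.   ]
[526.793 -46.143 117.   ]
[260 305  27  27 602] ((273.0, 318.0), (26.0, 26.0), 0.0)
[415.118 -33.685 117.   ]
[445.531 -33.925 117.   ]
[445.574 -60.596 117.   ]
[415.164 -60.951 117.   ]
[430.515 -47.289 117.   ]
29.995002150535583
```

View pics/d3.png

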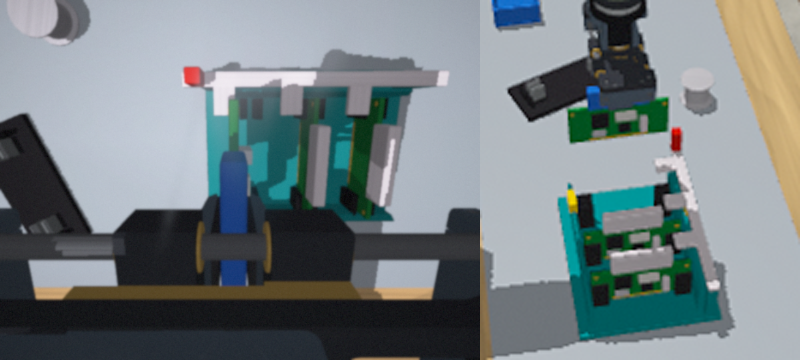

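The board hangs straight and centred in the grip. Before inserting, I'll refine x, since the end walls leave only ±2.5 mm.

```bash
cat > e.py <<'E'
from h import *
import pickle
np.set_printoptions(precision=2,suppress=True)
st,p=pickle.load(open("w1.pkl","rb"));im=cv2.GaussianBlur(p["image"],(3,3),0).astype(float)
sat=im[...,1]-im[...,2]  # teal: G-R big
def edges(prof,o):
    g=np.diff(prof);out=[]
    for i in range(1,len(g)-1):
        if abs(g[i])>8 and abs(g[i])>=abs(g[i-1]) and abs(g[i])>abs(g[i+1]):
            d=(abs(g[i+1])-abs(g[i-1]))/2/(2*abs(g[i])-abs(g[i-1])-abs(g[i+1])+1e-9);out.append((round(o+i+.5+d,2),int(g[i])))
    return out
for c in(210,222,262,270,278,325,380):
    f=edges(sat[95:120,c-1:c+2].mean(1),95);n=edges(sat[235:270,c-1:c+2].mean(1),235)
    print(c,[(v,s,atz(p,(c,v),12,st)[0].round(1)) for v,s in f],[(v,s,atz(p,(c,v),12,st)[0].round(1)) for v,s in n])
for r in(170,180,200,220,240):
    f=edges(sat[r-1:r+2,185:215].mean(0),185);n=edges(sat[r-1:r+2,375:410].mean(0),375)
    print(r,[(v,s,atz(p,(v,r),12,st)[1].round(1)) for v,s in f],[(v,s,atz(p,(v,r),12,st)[1].round(1)) for v,s in n])
ye=(im[...,2]-im[...,0])
for r in(259,262,264): 
    e=edges(ye[r,215:265],215);print("clip",r,[(v,s,atz(p,(v,r),70,st)) for v,s in e])
for r in(109,110): 
    e=edges(ye[r,215:265],215);print("patch",r,[(v,s,atz(p,(v,r),13,st)) for v,s in e])
g=p["image"].mean(2)
for r in(145,150,225,232): print("guide",r,[(v,s,atz(p,(v,r),57,st)[1].round(1)) for v,s in edges(g[r-1:r+2,220:256].mean(0),220)])
st,p=pickle.load(open("w3.pkl","rb"))
m=p["image"].astype(float);bl=(m[...,0]-m[...,2])
for c in(268,272,276):print("handle far",[(v,s,atz(p,(c,v),443.2-274+117,st)) for v,s in edges(bl[170:215,c-1:c+2].mean(1),170)])
gr=m[...,1]-(m[...,0]+m[...,2])/2
for c in(272,274,276,278):print("shoulder",[(v,s,atz(p,(c,v),443.2-274+82,st)) for v,s in edges(gr[90:195,c-1:c+2].mean(1),90)])
E
python3 e.py
```

```text
210 [(np.float64(107.46), 16, np.float64(671.2)), (np.float64(111.28), -19, np.float64(666.3))] [(np.float64(258.73), -16, np.float64(453.2))]
222 [(np.float64(106.77), 10, np.float64(672.1)), (np.float64(111.55), -13, np.float64(666.0))] [(np.float64(237.21), -10, np.float64(487.4)), (np.float64(258.74), -16, np.float64(453.2))]
262 [(np.float64(111.4), -9, np.float64(666.1))] [(np.float64(258.29), -18, np.float64(453.8))]
270 [(np.float64(111.33), -9, np.float64(666.2))] [(np.float64(236.43), -14, np.float64(488.5)), (np.float64(258.44), -17, np.float64(453.6))]
278 [(np.float64(111.29), -9, np.float64(666.2))] [(np.float64(258.55), -17, np.float64(453.4))]
325 [(np.float64(111.5), -10, np.float64(665.8))] [(np.float64(236.35), -13, np.float64(488.5)), (np.float64(258.38), -16, np.float64(453.5))]
380 [(np.float64(105.53), 8, np.float64(673.4)), (np.float64(111.09), -9, np.float64(666.3))] []
170 [(np.float64(198.87), 28, np.float64(-8.7))] [(np.float64(389.06), -26, np.float64(-276.1))]
180 [(np.float64(199.39), 29, np.float64(-8.7))] [(np.float64(388.2), -28, np.float64(-276.2))]
[... 1552 characters left out ...]
.float64(176.07), 10, array([604.69, -46.26, 286.2 ]))]
handle far [(np.float64(175.87), 11, array([604.78, -47.93, 286.2 ]))]
shoulder [(np.float64(115.89), 16, array([629.52, -46.19, 251.2 ])), (np.float64(154.1), -8, array([610.65, -46.21, 251.2 ])), (np.float64(175.86), -9, array([599.42, -46.23, 251.2 ]))]
shoulder [(np.float64(116.18), 13, array([629.38, -47.19, 251.2 ])), (np.float64(154.26), -11, array([610.57, -47.24, 251.2 ])), (np.float64(175.89), -10, array([599.4 , -47.27, 251.2 ]))]
shoulder [(np.float64(116.34), 10, array([629.3 , -48.19, 251.2 ])), (np.float64(154.33), -9, array([610.54, -48.27, 251.2 ])), (np.float64(175.67), -9, array([599.52, -48.31, 251.2 ]))]
shoulder []
```

```bash
python3 - <<'E' 
exec(open("e.py").read().split("for c in(210")[0])
g=im.mean(2)
for c in(298,300,302,362,364,366): 
    print(c,[(v,s,atz(p,(c,v),117,st)[0].round(1),atz(p,(c,v),82,st)[0].round(1)) for v,s in edges(g[140:268,c-1:c+2].mean(1),140)])
for c in(262,270,278,325): print("wall",c,[(v,s,atz(p,(c,v),65,st)[0].round(1)) for v,s in edges(g[225:268,c-1:c+2].mean(1),225)])
st,p=pickle.load(open("w2.pkl","rb"));im=p["image"].astype(float);bl=im[...,0]-im[...,2]
# profile along handle axis
a=np.array([508.5,257.9]);u=np.array([np.cos(.379),np.sin(.379)])
K=np.array(p["intrinsics"]);H=np.array(p["hand_eye"]);Rt=np.array(st["tcp_rot"])
S=np.arange(-60,60,1.);pts=[]
for s in S:
    X=np.array([*(a+u*s),117.]);c=np.linalg.inv(H)@np.r_[Rt.T@(X-st["tcp_pos"]),1];q=K@c[:3];pts.append(q[:2]/q[2])
pts=np.array(pts,np.float32)
v=cv2.remap(bl.astype(np.float32),pts[None,:,0],pts[None,:,1],cv2.INTER_LINEAR)[0]
print([(S[0]+e,s) for e,s in edges(v,0)]);print(v[:30].astype(int),v[-30:].astype(int))
E
```

```text
298 [(np.float64(181.85), 22, np.float64(588.1), np.float64(582.1)), (np.float64(243.98), -38, np.float64(515.5), np.float64(502.5)), (np.float64(258.21), 27, np.float64(497.9), np.float64(483.2))]
300 [(np.float64(182.46), 18, np.float64(587.4), np.float64(581.3)), (np.float64(244.03), -41, np.float64(515.4), np.float64(502.5)), (np.float64(258.31), 27, np.float64(497.7), np.float64(483.1))]
302 [(np.float64(183.49), 20, np.float64(586.2), np.float64(580.1)), (np.float64(244.08), -42, np.float64(515.4), np.float64(502.4)), (np.float64(251.32), 8, np.float64(506.4), np.float64(492.6)), (np.float64(258.31), 26, np.float64(497.7), np.float64(483.1))]
362 [(np.float64(161.81), 10, np.float64(609.9), np.float64(606.1)), (np.float64(228.66), -24, np.float64(533.9), np.float64(522.7))]
364 [(np.float64(161.89), 9, np.float64(609.8), np.float64(606.0)), (np.float64(226.42), -15, np.float64(536.6), np.float64(525.7)), (np.float64(228.36), -14, np.float64(534.3), np.float64(523.1))]
366 [(np.float64(162.67), 8, np.float64(609.0), np.float64(605.0)), (np.float64(166.13), 8, np.float64(605.2), np.float64(600.9)), (np.float64(226.03), -20, np.float64(537.1), np.float64(526.2))]
wall 262 [(np.float64(258.4), 29, np.float64(475.9))]
wall 270 [(np.float64(236.27), -12, np.float64(507.0)), (np.float64(258.37), 29, np.float64(475.9))]
wall 278 [(np.float64(235.46), -12, np.float64(508.1)), (np.float64(258.26), 27, np.float64(476.0))]
wall 325 [(np.float64(236.19), -11, np.float64(507.0)), (np.float64(257.88), 26, np.float64(476.5))]
[(np.float64(-45.670000076293945), 32), (np.float64(44.26000213623047), -22), (np.float64(51.12000274658203), -11)]
[  4   4   4   4   2   3   4   4   5   7   8  11  15  32  60  93 116 133
 140 140 142 144 139 140 141 140 140 141 141 141] [136 136 135 134 133 133 135 134 134 134 132 130 127 114  94  71  55  54
  50  42  33  23  12  10   8   9   9   9   8   8]
```

Target TCP is about (561,-67). I'll go down to just above the lips first.

Call:
play_rows:
  series: [0,0,0,0.45,-1.9,0,1,0,0,0,0,0,-3,1,0,0,0,0,0,-3,1,0,0,0,0,0,-3,1,0,0,0,0,0,-1.2,1,0,0,0,0,0,0,1,0,0,0,0,0,0,1]

```text
time: 11.12
tcp_pos: [561.6, -68.2, 343.1]
tcp_rot: [[1.0, -0.0, 0.003], [-0.0, -1.0, -0.001], [0.003, 0.001, -1.0]]
force: [-0.3, -0.2, -2.1]
opening: 14.2
grip_force: 30.0
```

```bash
python3 w.py w4
```

```text
11.125 [561.604 -68.171 343.07 ] [[ 1.    -0.     0.003]
 [-0.    -1.    -0.001]
 [ 0.003  0.001 -1.   ]]
board [(0.9, array([429.4, 198.5])), (0.78, array([351.3, 200.1])), (0.58, array([272.8, 220. ]))]
lock_knob [(0.86, array([168. ,  81.9]))]
rack [(0.82, array([348.5, 201. ]))]
stand []
bay_marker []
```

View pics/w4.png

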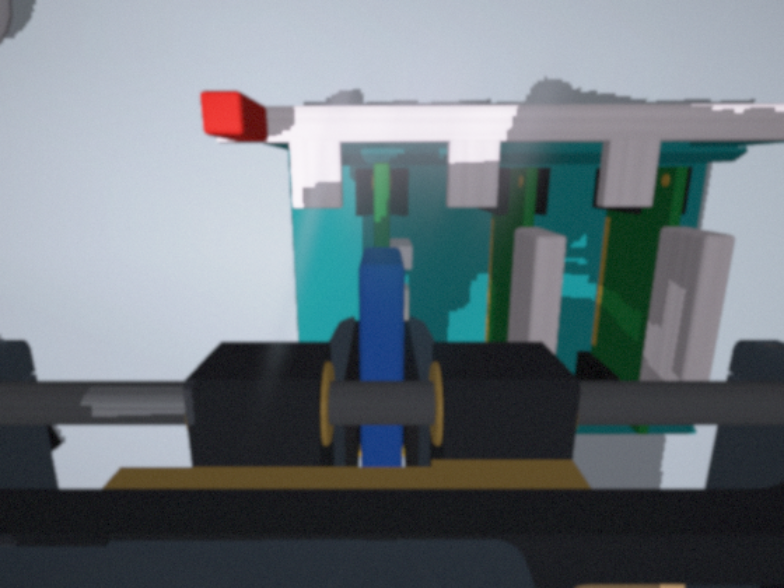

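The blue board (column 382) sits between its black guides (357–408). Now I'll lower it in steps.

Call:
play_rows:
  series: [0,0,0,0,0.05,-1.0,1,0,0,0,0,0,-0.7,1,0,0,0,0,0,-0.7,1,0,0,0,0,0,0,1]

```text
time: 11.92
tcp_pos: [560.9, -67.5, 316.9]
tcp_rot: [[1.0, 0.0, -0.002], [0.0, -1.0, -0.001], [-0.002, 0.001, -1.0]]
force: [0.1, -1.3, -3.1]
opening: 14.1
grip_force: 30.0
```

Call:
play_rows:
  series: [0,0,0,0,0,-0.8,1,0,0,0,0,0,-0.8,1,0,0,0,0,0,-0.8,1,0,0,0,0,0,-0.8,1,0,0,0,0,0,0,1]

```text
time: 12.55
tcp_pos: [560.9, -67.5, 284.8]
tcp_rot: [[1.0, 0.0, -0.001], [0.0, -1.0, -0.001], [-0.001, 0.001, -1.0]]
force: [-0.4, -3.2, -3.4]
opening: 14.1
grip_force: 30.0
```

Call:
play_rows:
  series: [0,0,0,0,0,-0.4,1,0,0,0,0,0,-0.4,1,0,0,0,0,0,-0.2,1,0,0,0,0,0,-0.1,1,0,0,0,0,0,0,1,0,0,0,0,0,0,1]

```text
time: 13.3
tcp_pos: [561.2, -67.5, 274.8]
tcp_rot: [[1.0, 0.0, 0.001], [0.0, -1.0, -0.001], [0.001, 0.001, -1.0]]
force: [1.1, -5.2, -1.1]
opening: 13.9
grip_force: 30.0
```

Call:
play_rows:
  series: [0,0,0,0,-0.08,-0.1,1,0,0,0,0,0,-0.05,1,0,0,0,0,0,0,1,0,0,0,0,0,0,1]

```text
time: 13.8
tcp_pos: [561.0, -67.9, 273.7]
tcp_rot: [[1.0, -0.001, 0.0], [-0.001, -1.0, 0.0], [0.0, -0.0, -1.0]]
force: [-2.4, -2.3, 5.7]
opening: 13.7
grip_force: 30.0
```

The board is seated: an upward push appeared at the expected height. I'll open partway and lift off.

Call:
play_rows:
  series: [0,0,0,0,0,0,0.3,0,0,0,0,0,0,0.3,0,0,0,0,0,0,0.3,0,0,0,0,0,0,0.3,0,0,0,0,0,0,0.3]

```text
time: 14.42
tcp_pos: [561.1, -68.1, 273.2]
tcp_rot: [[1.0, -0.0, -0.0], [-0.0, -1.0, 0.0], [-0.0, -0.0, -1.0]]
force: [0.1, -0.8, 0.6]
opening: 31.8
grip_force: 0.0
```

Call:
play_rows:
  series: [0,0,0,0,0,2,0.3,0,0,0,0,0,4,0.3,0,0,0,0,0,5,0.3,0,0,0,0,0,5,0.3,0,0,0,3,3,4,0.3,0,0,0,3,3,2,0.3,0,0,0,0,0,0,0.3,0,0,0,0,0,0,0.3]

```text
time: 15.42
tcp_pos: [620.7, -8.3, 492.4]
tcp_rot: [[1.0, 0.0, -0.002], [0.0, -1.0, -0.0], [-0.002, 0.0, -1.0]]
force: [-0.2, -0.4, -0.4]
opening: 31.8
grip_force: 0.0
```

```bash
python3 w.py w5; python3 - <<'E'
from h import *
import pickle
st,p=pickle.load(open("w5.pkl","rb"));im=p["image"].astype(int);B,G,R=im[...,0],im[...,1],im[...,2]
k,l,s,c=cv2.connectedComponentsWithStats(((R>130)&(G<70)&(B<70)).astype(np.uint8))
for i in range(1,k):
    if s[i][4]>30: print(s[i],c[i],atz(p,c[i],136,st))
P=[cams.snapshot(x) for x in("scene","side")]
print(tri([ray(q,finder.mark_of(q,"lock_knob")[0]["uv"]) for q in P]+[ray(p,finder.mark_of(p,"lock_knob")[0]["uv"],st)]))
E
```

```text
15.425 [620.741  -8.271 492.354] [[ 1.     0.    -0.002]
 [ 0.    -1.    -0.   ]
 [-0.002  0.    -1.   ]]
board [(0.92, array([365.2, 213.3])), (0.84, array([421.4, 214.4])), (0.63, array([311.7, 215.4]))]
lock_knob [(0.94, array([271.6, 156.3]))]
rack [(0.74, array([364.8, 215. ]))]
stand [(0.67, array([367.9, 213.4])), (0.57, array([ 97.5, 250.6]))]
bay_marker []
(array([650.04084786,  -4.49552917, 109.95810067]), [9.271447096139866, 3.655431205371324, 5.7978849397549865])
```

View pics/w5.png

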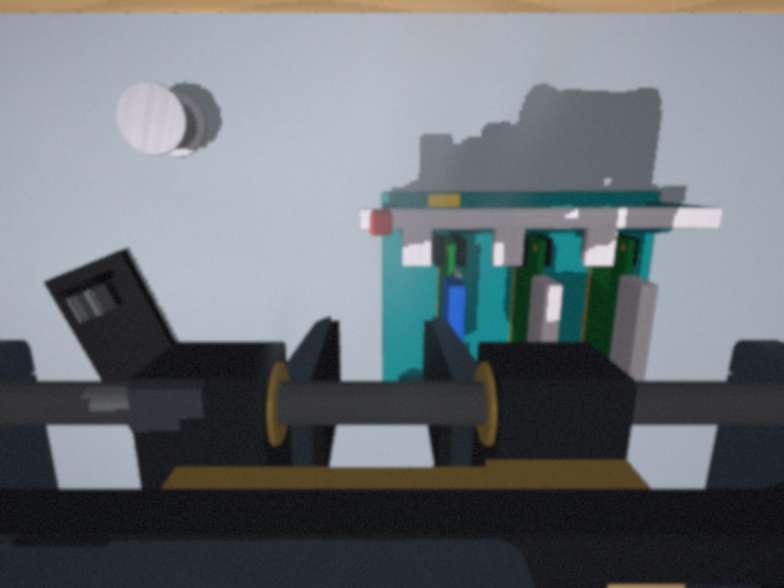

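The board is seated level with its neighbours, and the knob top is at (380,222) in the 1.4x view.

```bash
python3 - <<'E'
from h import *
import pickle
st,p=pickle.load(open("w5.pkl","rb"))
for u,v in((380,222),(380,211),(380,234)): print(atz(p,(u/1.4,v/1.4),136,st))
E
```

```text
[655.73142324  -6.36429279 136.        ]
[663.51622854  -6.36512459 136.        ]
[647.13365227  -6.36337413 136.        ]
```

Call:
play_rows:
  series: [0,0,0,1.7,0.1,-2,0.3,0,0,0,1.8,0,-4,0.0,0,0,0,0,0,-4,0.0,0,0,0,0,0,-4,0.0,0,0,0,0,0,-3.5,0.0,0,0,0,0,0,-2.3,0.0,0,0,0,0,0,0,0.0,0,0,0,0,0,0,0.0]

```text
time: 16.98
tcp_pos: [656.7, -7.1, 295.4]
tcp_rot: [[1.0, -0.0, 0.001], [-0.0, -1.0, -0.0], [0.001, 0.0, -1.0]]
force: [0.7, 1.4, 0.4]
opening: 45.5
grip_force: 0.0
```

Call:
play_rows:
  series: [0,0,0,0,0,0,1,0,0,0,0,0,0,1,0,0,0,0,0,0,1,0,0,0,0,0,0,1,0,0,0,0,0,0,1]
  newtons: 15

```text
time: 17.6
tcp_pos: [656.1, -7.2, 295.8]
tcp_rot: [[1.0, -0.0, 0.001], [-0.0, -1.0, -0.0], [0.001, 0.0, -1.0]]
force: [-0.5, -1.2, 2.2]
opening: 16.2
grip_force: 15.0
```

Gripped: 16.2 mm, matching the knob. Now I'll slide it shut.

Call:
play_rows:
  series: [0,0,0,0,-0.6,0,1,0,0,0,0,-0.8,0,1,0,0,0,0,-0.8,0,1,0,0,0,0,-0.8,0,1,0,0,0,0,-0.5,0,1,0,0,0,0,0,0,1,0,0,0,0,0,0,1]

```text
time: 18.48
tcp_pos: [656.2, -40.4, 295.7]
tcp_rot: [[1.0, -0.001, 0.001], [-0.001, -1.0, 0.006], [0.001, -0.006, -1.0]]
force: [0.3, 8.8, 4.6]
opening: 15.8
grip_force: 15.0
```

Call:
play_rows:
  series: [0,0,0,0,-0.2,0,1,0,0,0,0,-0.2,0,1,0,0,0,0,0,0,1,0,0,0,0,0,0,1]

```text
time: 18.98
tcp_pos: [656.3, -41.7, 295.7]
tcp_rot: [[1.0, -0.002, 0.001], [-0.002, -1.0, 0.012], [0.001, -0.012, -1.0]]
force: [0.7, 20.6, 5.6]
opening: 16.1
grip_force: 15.0
```

```bash
python3 - <<'E'
from h import *
P=[cams.snapshot(c) for c in("scene","side","wrist")]
s=P[1]["image"][180:310,240:360];w=P[2]["image"]
cv2.imwrite("pics/f.png",np.hstack([cv2.resize(s,(360,390),interpolation=cv2.INTER_CUBIC),cv2.resize(w,(440,390))]))
E
```

```text
(no output)
```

View pics/f.png

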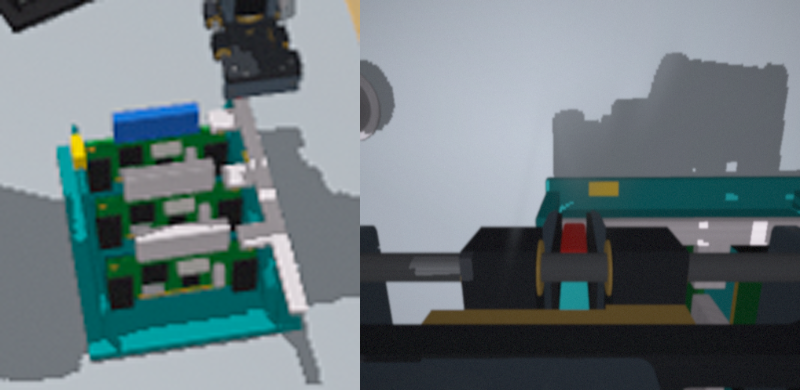

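The bar has stopped firmly. I'll release it, retreat to the earlier viewpoint and measure its travel.

Call:
play_rows:
  series: [0,0,0,0,0,0,0.2,0,0,0,0,0,0,0.2,0,0,0,0,0,0,0.2,0,0,0,0,0,2,0.2,0,0,0,0,0,4,0.2,0,0,0,-1.8,0,4,0.2,0,0,0,-1.7,0,5,0.2,0,0,0,0,0,4.7,0.2,0,0,0,0,0,0,0.2,0,0,0,0,0,0,0.2]

```text
time: 20.38
tcp_pos: [620.9, -46.7, 491.1]
tcp_rot: [[1.0, -0.001, -0.002], [-0.001, -1.0, -0.0], [-0.002, 0.0, -1.0]]
force: [0.5, 0.2, -0.3]
opening: 36.3
grip_force: 0.0
```

```bash
python3 w.py w6; python3 - <<'E'
from h import *
import pickle
np.set_printoptions(precision=1,suppress=True)
for n in("w5","w6"):
    st,p=pickle.load(open(n+".pkl","rb"));hs=cv2.cvtColor(p["image"],cv2.COLOR_BGR2HSV).astype(int)
    m=((hs[...,0]<8)|(hs[...,0]>172))&(hs[...,1]>120)&(hs[...,2]>80)
    k,l,s,c=cv2.connectedComponentsWithStats(m.astype(np.uint8))
    for i in range(1,k):
        if s[i][4]>60: print(n,s[i],c[i],atz(p,c[i],136,st))
    for r in finder.mark_of(p,"lock_knob")[:1]: print(r["uv"],atz(p,r["uv"],118,st))
    # white bar right end along bar row
    g=p["image"].min(2).astype(int); 
    q=np.array([655.5,-265,94.]);print("bar end",[ (int(u)) for u in np.where(np.abs(np.diff(p["image"][int(216/1.4)].astype(int).sum(1)))>60)[0]])
E
```

```text
20.375 [620.909 -46.73  491.102] [[ 1.    -0.001 -0.002]
 [-0.001 -1.    -0.   ]
 [-0.002  0.    -1.   ]]
board [(0.95, array([340.8, 214.6])), (0.82, array([286.5, 217.2])), (0.72, array([391.8, 211.5]))]
lock_knob [(0.58, array([262.7, 158.7]))]
rack [(0.97, array([337.9, 218.5]))]
stand [(0.66, array([ 72.8, 251.8]))]
bay_marker [(0.52, array([341.7, 216.6]))]Traceback (most recent call last):
  File "<stdin>", line 10, in <module>
ValueError: only the last four pictures can be asked about
```

View pics/w6.png

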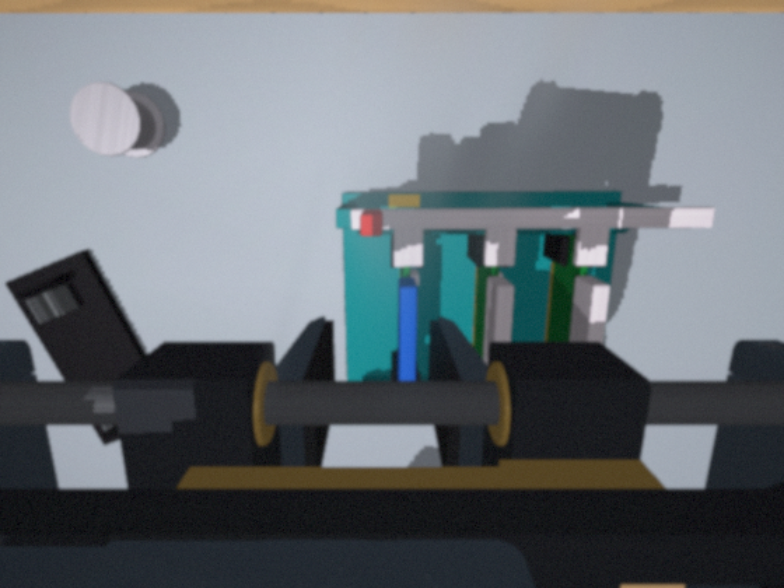

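Each tab is centred over its board: tab at columns 393–424, blue handle at 408. I'll put numbers on it.

```bash
python3 - <<'E'
from h import *
import pickle
np.set_printoptions(precision=1,suppress=True)
for n,L in(("w5",[("knob",380,222,136),("tabL",403,245,94),("tabR",432,245,94),("handle",456,285,117),("barR",721,217,94)]),("w6",[("knob",371,223,136),("tabL",393,250,94),("tabR",424,250,94),("handle",408,290,117),("barR",714,217,94),("patch",404.5,200,13)])):
    st,p=pickle.load(open(n+".pkl","rb"))
    for a,u,v,z in L: print(n,a,atz(p,(u/1.4,v/1.4),z,st))
print({k:status.get_state()[k] for k in("force","time","opening")})
E
```

```text
w5 knob [655.7  -6.4 136. ]
w5 tabL [632.8 -25.1  94. ]
w5 tabR [632.8 -48.7  94. ]
w5 handle [604.8 -65.9 117. ]
w5 barR [ 655.5 -280.5   94. ]
w6 knob [655.4 -38.4 136. ]
w6 tabL [629.1 -55.3  94. ]
w6 tabR [629.1 -80.6  94. ]
w6 handle [601.3 -66.6 117. ]
w6 barR [ 655.6 -312.4   94. ]
w6 patch [664.6 -68.2  13. ]
{'force': array([ 0.1, -0.1, -0.6]), 'time': 20.675, 'opening': 36.34004852286908}
```

The bar travelled 32 mm to a hard stop at 20 N. The tab is now centred at y = -68, against about -67 for the slot, so the bar is shut and the robot is clear.

```bash
python3 -c "
from cell import job_done;print(job_done())"
```

```text
the job is handed in; nothing more can be done
None
```

The blue-handled board is fully home in the marked slot and the lock bar is shut against its stop; the job is handed in at about 21 s of 59 s, but the verdict was not shown. The bar moved 32 mm rather than 36, probably because it started a few mm closed, and its tabs are centred over the boards.

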